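Click the hotplate dial to its first heat mark and start it

TASK

Warm up the little hotplate for the next coffee: with a fingertip laid on top of its wide knurled dial, drag the dial clockwise by friction one click, from off to the detent at the single orange dot and no farther. Then press the green start button all the way down and let it come up again. Grip and lift nothing, and leave the dial clicked in at the orange dot and all the coffee things where they stand.

Things in the scene. Friction and masses are not known exactly. Their poses are not given: they have to be found in the camera images.
- hotplate: White hotplate fixed to the table, 200 mm along x, 360 mm along y, deck 60 mm above the table. Origin: centre of its underside; z up; at yaw 0 x points away from the robot, y to its left. On it (x, y in mm): heating plate at 0, +88 (148 across, 10 proud), dial at +25, -85, button at -66, -85. Round the dial: black bar = off, on its -x side; orange dot 36 degrees clockwise; two red dots 36 more.
- dial_top (a point): Centre of the dial's top. Flat dark rubber disc on an upright axis, 90 mm across, 12 thick, grey knurled rim, too wide to grip; top 77 mm above the table. The fingertip goes on its outer part, 20 to 45 mm from the axis; rubber, friction about 1. White line near the rim: pointer. Pressed, it gives 4 mm straight down on a spring (1.5 N to start, 7.5 N at the bottom, then a hard stop) and still turns.
- dial (a joint): Turn of the dial in rad, growing clockwise seen from above. Detents: 0 (off, pointer at the black bar), 0.628 (orange dot), 1.257 (two red dots); stops at -0.12 and 1.38. Between them a sprung ball must be pushed over a hump (at 0.314, 0.942; up to about 0.06 N m); past the hump it draws the dial into the next detent as the finger lifts.
- mark_one (a point): The single orange dot printed on the hotplate's deck, 9 mm across, 55.5 mm from the dial's axis; origin at its centre.
- start_button_top (a point): Centre of the top face of the round green start button, 28 mm across, in a grey housing on the hotplate's deck, pressed straight down. Its top is 82 mm above the table when up.
- start_button (a joint): Travel of the start button in m: 0 up, 0.006 fully down (about 5 N). It springs back.
- dial_mount: The sprung mount that carries the dial straight up and down, without turning (its axes stay parallel to the hotplate's). Origin: on the dial's axis, at the underside of the dial, 65 mm above the table.
- saucer: White porcelain saucer, 124 mm across, 14 mm high, loose. Origin: centre of its underside. Bystander.
- cup: White porcelain cup with handle (at its +y), 68 mm across, 58 mm high, standing on the saucer. Origin: centre of its underside. Bystander.
- cezve: Empty aluminium cezve, 82 mm across, 85 mm high, loose; its straight handle runs along its +y to 156 mm from the axis, 74 to 98 mm above the table. Origin: centre of its underside. Bystander.
- dish: Small glass dish, 90 mm across, 36 mm high, loose. Origin: centre of its underside. Bystander.
- dish_cover: Greenish glass cover lying on the dish, 94 mm across, 26 mm high with its knob. Origin: centre of its underside. Bystander.
- silicone_lid: Hard red silicone lid, 104 mm across, 30 mm high with its knob, loose on the table. Origin: centre of its underside. Bystander.
- teaspoon: Steel teaspoon, 140 mm long along its x (bowl at +x), loose on the table between the robot and the hotplate. Origin: near its middle, on the table. Bystander.

How it is judged (in metres and radians):
On the way, in this order (a step that is already met when the one before it is completed fails the run):
1. a finger presses on top of the dial while it is still at off (contact force between the fingers and dial_mount above 0.5 N and value of joint dial below 0.25 rad), for 0.05 s.
2. the dial has come to rest in the detent at the orange dot (value of joint dial between 0.5083 and 0.7483 rad and velocity of joint dial between -0.2 and 0.2 rad/s and contact force between the fingers and dial_mount below 0.1 N), for 0.2 s.
3. the start button is pressed all the way down (value of joint start_button above 0.0045 m and value of joint dial between 0.5083 and 0.7483 rad), for 0.05 s.
At the end, for the whole second after the job is handed in: The dial stands in the detent at the orange dot (0.628 rad, within 0.12), the button is up again (under 1.5 mm), every loose thing is at rest within 20 mm of where it stood (value of joint dial between 0.5083 and 0.7483 rad and value of joint start_button below 0.0015 m and distance of each of saucer, cup, cezve, dish, dish_cover, silicone_lid, teaspoon from where it was at the start of the episode below 0.02 m and linear speed of each of saucer, cup, cezve, dish, dish_cover, silicone_lid, teaspoon below 0.02 m/s); the robot touches nothing.
It fails at once if the dial is turned on past the orange dot, over the next hump (value of joint dial above 0.95 rad).
It fails at once if the start button is pressed before the dial is in the detent (value of joint start_button above 0.003 m and value of joint dial below 0.45 rad).
It fails at once if a loose thing is knocked away, carried or lifted (moved over 30 mm) (distance of any of saucer, cup, cezve, dish, dish_cover, silicone_lid, teaspoon from where it was at the start of the episode above 0.03 m).
It also fails if it takes over 51 s, if anything falls off the work surface, if the arm or the gripper's body presses on something with over 40 N, if the wrist force passes 120 N, or if a joint passes its speed limit or range.

ROBOT

A 6-joint arm with a two-finger parallel gripper is mounted at the origin on the work surface. World frame = base frame: x ahead of the robot, y to its left, z up, the work surface at z = 0. Lengths are in mm, angles in rad, forces in N, time in s.
With the tool pointing down it reaches from about 350 to 975 mm from the base axis. Payload 7.1 kg.
Tool frame: the origin (TCP) lies on the front face of the gripper's body, between the roots of the fingers; the fingertips stand 80 mm ahead of it and the grasp point (between the pads) lies 61 mm ahead of it (env.tips_ahead is the distance from the TCP to the fingertips, in mm); z points along the fingers, y is the direction in which the jaws open and shut (so a half turn about z gives the same grasp; the last joint's range is limited). The gripper opens to 88 mm and grips with 3 to 60 N. Pads are 20 mm wide; open, the fingers measure 115 mm over their backs; the gripper's body (75 mm by 178 mm) begins 61 mm behind the grasp point.
Start: joints at [1.287, 0.423, 1.63, -0, 1.089, -0.019], TCP at [163.541, 603.208, 302.675] pointing down, gripper open.
Joint ranges: [-3, 3], [-0.9, 2.11], [0.09, 2.58], [-1.31, 4.45], [0.11, 2.69], [-2.54, 2.54]. Speed limits (rad/s): [2.39, 2.39, 3.01, 3.14, 3.14, 3.14].

INTERFACE

Orientations are given as a unit quaternion [x, y, z, w].
In Python, from station import env, set_gripper, viewer, workorder gives the robot as it stands. Calls block until the motion is done:
- env.reach(position, orientation): joint-space move of the TCP to a pose.
- env.move_l(position, rot=None, rate=150, f_stop=None): straight line of the TCP; rot=None keeps the orientation; rate is the mean speed in mm/s. With f_stop (N) it stops when the force on the tool has changed by that much, and returns True; else False.
- env.move_joints(angles): joint-space move.
- set_gripper(opening): finger opening in mm; the grip force is fixed at half the most; returns when the fingers have stopped.
- env.hold(seconds).
- env.ik(position, orientation): joint angles nearest the present ones, or None.
- env.read_state(): the state.
- viewer.camera(name): name is "scene" or "side" or "wrist"; returns the picture (480x640x3 uint8, blue, green, red); there is no depth.
- viewer.camera_params(name): a dict with "fx", "fy", "cx", "cy" (pixels), "pose" (4x4, takes a point from camera to world coordinates); the wrist camera has in their place "tool_from_camera" (4x4, takes a point from camera to tool coordinates, whose origin is the TCP and whose axes are the flange's). Camera axes: x right, y up, looking along -z (the intrinsics and any distortion apply to the point x, -y, -z); pixel columns grow to the right and rows downward; lengths in mm; the calibration is good to about 2 mm. A picture is of the moment at which its call begins: read the wrist's pose just before it. camera_params takes no time and is no camera call.
A pose or a line that the arm cannot do raises env.IKError and nothing moves.
- workorder.sign_off(): hands the job in, once; it reports no verdict.
The state is a dict: "time_s": time; "qpos": joint angles; "dq": joint speeds; "tau": joint torques, N m; "tool_pos": TCP position; "orientation": TCP orientation; "force": force on the tool from outside, world axes, zero at the start; "wrist_torque": the same for the moment, N m; "width": finger opening in mm.
Only numpy, scipy, OpenCV 4.12 (cv2) and the standard library are available. Lean on these libraries where they do the work, as an engineer would, in place of code of your own. Each camera call takes 0.05 s, during which the arm holds its last target.

## Working session

There is one attempt and no reset: what is moved stays moved. The work goes in short steps, each a Python script; the robot and the scene stay as the last script left them, time stands still between calls to the robot, and variables do not carry over. Pictures are saved under pics/ and viewed, and the job is handed in when it is done.

```bash
mkdir -p pics; ls; python3 - <<'E'
from station import env, set_gripper, viewer, workorder
import cv2
for n in ("scene","side","wrist"):
    s=env.read_state()
    cv2.imwrite(f"pics/{n}0.png",viewer.camera(n))
    print(n,{k:(v.round(3).tolist() if hasattr(v,'round') and not isinstance(v,float) else v) for k,v in viewer.camera_params(n).items()})
print(s)
E
```

```text
pics
scene {'fx': 541.6495177150432, 'fy': 541.6495177150432, 'cx': 314.5517180151573, 'cy': 243.53331675082697, 'pose': [[0.786, -0.466, 0.407, 1028.055], [0.619, 0.606, -0.5, -500.677], [-0.014, 0.645, 0.764, 897.633], [0.0, 0.0, 0.0, 1.0]]}
side {'fx': 538.2956255087788, 'fy': 538.2956255087788, 'cx': 313.9999530110136, 'cy': 249.70390398311577, 'pose': [[0.997, 0.055, -0.062, 529.869], [-0.082, 0.538, -0.839, -734.371], [-0.012, 0.841, 0.54, 572.461], [0.0, 0.0, 0.0, 1.0]]}
wrist {'fx': 374.6725031510845, 'fy': 374.6725031510845, 'cx': 317.8198022073037, 'cy': 239.53407183003011, 'tool_from_camera': [[0.0, 0.967, 0.256, 69.263], [1.0, -0.0, 0.001, 0.515], [0.001, 0.256, -0.967, -80.787], [0.0, 0.0, 0.0, 1.0]]}
{'time_s': 0.1, 'qpos': array([ 1.28700083e+00,  4.23750771e-01,  1.63060814e+00, -1.06582913e-06,
        1.08859725e+00, -1.90263916e-02]), 'dq': array([-2.70234709e-04, -1.61980925e-04, -9.79901539e-04,  1.95399764e-03,
       -1.31805390e-03, -7.51874870e-05]), 'tau': array([-1.69495377e-05, -5.45617175e+01, -2.74324894e+01,  6.45371061e-02,
        1.88167824e-02, -1.21672809e-05]), 'tool_pos': array([163.43550529, 602.84643214, 301.99001506]), 'orientation': array([ 1.31997928e-01,  9.91249758e-01, -6.74022612e-04, -1.02364050e-04]), 'force': array([-0.10403917, -1.04520749, -0.1981238 ]), 'wrist_torque': array([ 0.02049349, -0.00525076, -0.00152258]), 'width': 88.00490929381544}
```

View pics/scene0.png

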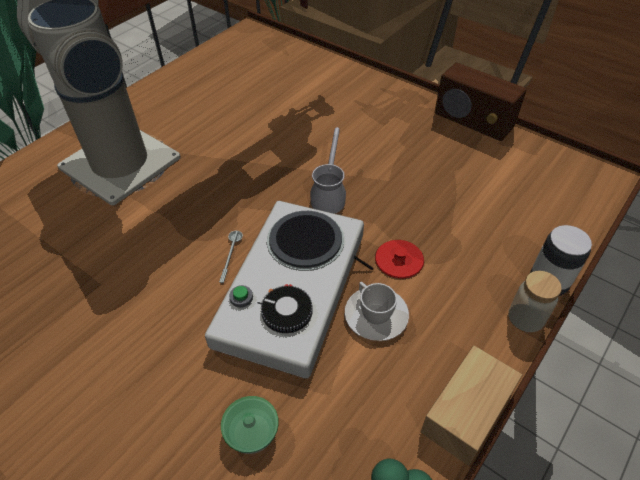

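View pics/side0.png

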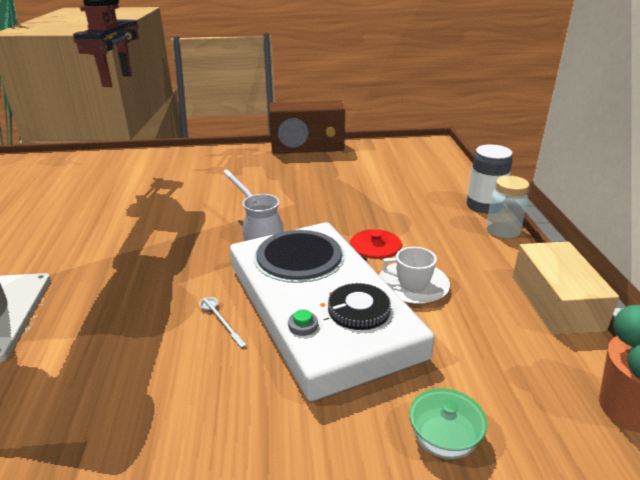

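View pics/wrist0.png

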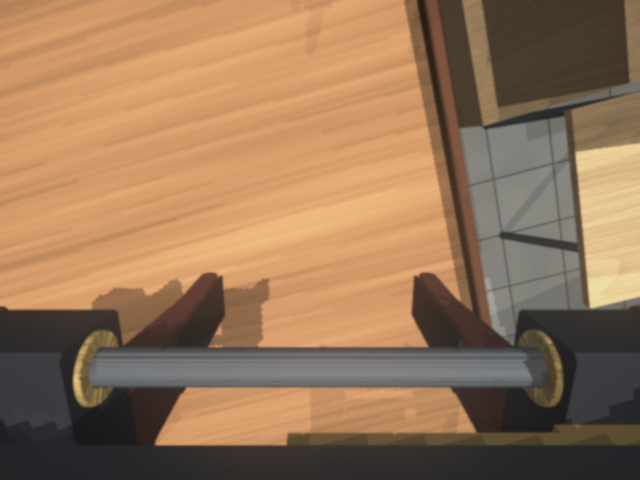

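The scene picture shows the dial near (287,308) and the button near (241,294). In the side picture they are at about (360,304) and (303,320), with the orange dot at (323,305). The dish with its cover stands at the −y end and the cup at the far side. Next I measure by colour.

```bash
cat > h.py <<'E'
import numpy as np, cv2
from station import env, set_gripper, viewer, workorder
def ray(p,u,v,T=None):
    T=np.array(p["pose"]) if T is None else T
    d=np.array([(u-p["cx"])/p["fx"],-(v-p["cy"])/p["fy"],-1])
    return T[:3,3],T[:3,:3]@d
def onz(p,u,v,z,T=None):
    o,d=ray(p,u,v,T); return o+d*(z-o[2])/d[2]
def proj(p,X,T=None):
    T=np.array(p["pose"]) if T is None else T
    c=T[:3,:3].T@(np.array(X,float)-T[:3,3])
    return p["cx"]+p["fx"]*c[0]/-c[2], p["cy"]-p["fy"]*c[1]/-c[2]
def blobs(m,amin=4):
    n,l,s,c=cv2.connectedComponentsWithStats(m.astype(np.uint8))
    return [(c[i].round(2).tolist(),s[i].tolist()) for i in range(1,n) if s[i][4]>=amin]
E
python3 - <<'E'
from h import *
R={"scene":(200,190,180,190),"side":(220,215,220,180)}
for n,(x,y,w,hh) in R.items():
    im=cv2.imread(f"pics/{n}0.png"); p=viewer.camera_params(n)
    hsv=cv2.cvtColor(im,cv2.COLOR_BGR2HSV); H,S,V=cv2.split(hsv)
    roi=np.zeros(H.shape,bool); roi[y:y+hh,x:x+w]=1
    g=blobs((H>50)&(H<75)&(S>180)&(V>60)&roi,20)
    o=blobs((H>4)&(H<18)&(S>120)&roi,3)
    print(n,'green',g,[onz(p,*b[0],81).round(1) for b in g]); print('orange',o[:12])
    cr=im[y:y+hh,x:x+w]; cv2.imwrite(f"pics/{n}_z.png",cv2.resize(cr,None,fx=3.2,fy=3.2,interpolation=cv2.INTER_CUBIC)[:600,:800])
E
```

```text
scene green [] []
orange [([282.2, 281.05], [200, 190, 180, 190, 13895]), ([270.29, 289.86], [269, 289, 4, 3, 7])]
side green [([306.7, 320.2], [302, 315, 9, 10, 30])] [array([ 561.4, -152.7,   81. ])]
orange [([245.99, 332.58], [220, 215, 84, 180, 6772]), ([378.64, 226.95], [280, 215, 160, 54, 3154]), ([392.2, 255.5], [389, 254, 6, 3, 10]), ([375.09, 263.08], [363, 256, 20, 18, 181]), ([390.14, 262.86], [388, 262, 6, 3, 7]), ([410.1, 364.41], [335, 300, 105, 95, 2648]), ([322.25, 304.33], [320, 303, 5, 4, 12])]
```

View pics/scene_z.png

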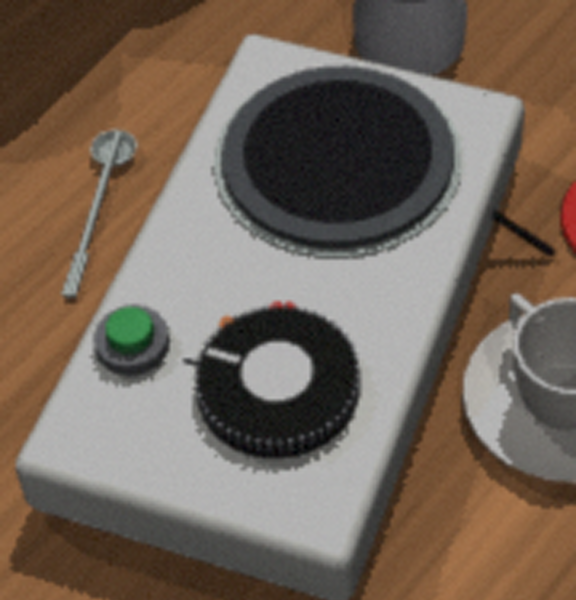

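View pics/side_z.png

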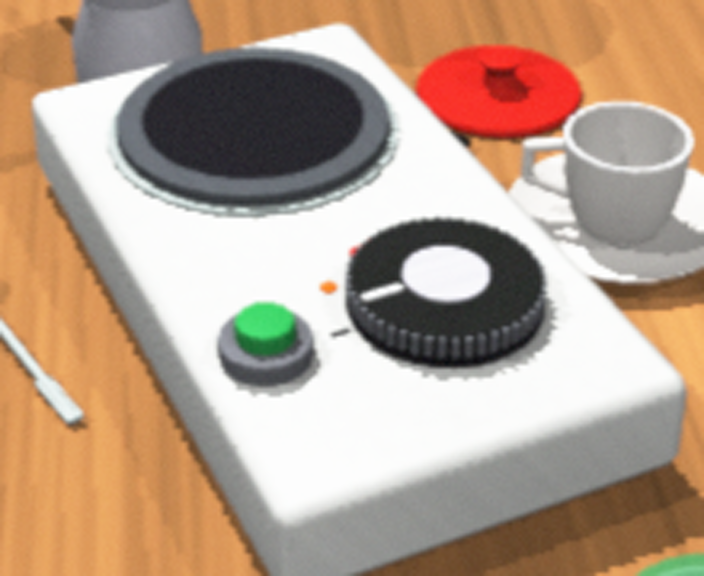

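The zooms show the pointer at the black bar. The white hub is at about (287,306) in the scene picture and (359,300) in the side picture. The orange dot is just clear of the dial at about (270,290) and (322,304).

```bash
python3 - <<'E'
from h import *
hub={"scene":(287,306),"side":(359,300)}; btn={"scene":(240.5,292),"side":(303,317)}
dot={"scene":(270.29,289.86),"side":(322.25,304.33)}
for n in hub:
    im=cv2.imread(f"pics/{n}0.png"); p=viewer.camera_params(n)
    H,S,V=cv2.split(cv2.cvtColor(im,cv2.COLOR_BGR2HSV))
    def near(c,r): 
        m=np.zeros(H.shape,np.uint8); cv2.circle(m,tuple(map(int,c)),r,1,-1); return m>0
    b=blobs((V>120)&near(hub[n],15),30); print(n,'hub',[(x,onz(p,*x[0],77).round(1)) for x in b])
    g=blobs((H>45)&(H<80)&(S>100)&near(btn[n],16),30); print(' btn',[(x,onz(p,*x[0],81).round(1)) for x in g])
    print(' dot',onz(p,*dot[n],60).round(1))
E
```

```text
scene hub [(([286.0, 305.5], [276, 297, 21, 18, 308]), array([ 640.5, -110. ,   77. ]))]
 btn [(([240.01, 292.78], [233, 286, 15, 15, 168]), array([ 557.4, -142.3,   81. ]))]
 dot [586.1 -93.1  60. ]
side hub [(([358.66, 300.13], [345, 292, 28, 18, 400]), array([ 641.7, -109.8,   77. ]))]
 btn [(([302.36, 317.42], [293, 310, 19, 16, 252]), array([ 555.8, -146.1,   81. ]))]
 dot [589.  -93.2  60. ]
```

```bash
cat >> h.py <<'E'
from scipy.spatial.transform import Rotation as Ro
def q(a):  # tool down, tool x at world angle a (deg); tool y at a-90
    a=np.radians(a); x=np.array([np.cos(a),np.sin(a),0]); z=np.array([0,0,-1.])
    return Ro.from_matrix(np.c_[x,np.cross(z,x),z]).as_quat()
def wristT(s):
    T=np.eye(4); T[:3,:3]=Ro.from_quat(s["orientation"]).as_matrix(); T[:3,3]=s["tool_pos"]
    return T@np.array(viewer.camera_params("wrist")["tool_from_camera"])
E
python3 - <<'E'
from h import *
for a in (200,160,20,-20):
    for P in ((690,-100,260),(642,-76,180)): print(a,P,env.ik(P,q(a)))
E
```

```text
200 (690, -100, 260) [-1.60994338e-01  5.72918323e-01  1.48622931e+00 -4.44089210e-16
  1.08244502e+00 -2.08085652e+00]
200 (642, -76, 180) [-1.36240015e-01  6.03318047e-01  1.65138957e+00 -4.44089210e-16
  8.86885041e-01 -2.05610219e+00]
160 (690, -100, 260) [-1.60994338e-01  5.72918323e-01  1.48622931e+00 -4.44089210e-16
  1.08244502e+00 -1.38272481e+00]
160 (642, -76, 180) [-1.36240015e-01  6.03318047e-01  1.65138957e+00 -4.44089210e-16
  8.86885041e-01 -1.35797049e+00]
20 (690, -100, 260) [-1.60994338e-01  5.72918323e-01  1.48622931e+00 -4.44089210e-16
  1.08244502e+00  1.06073614e+00]
20 (642, -76, 180) [-1.36240015e-01  6.03318047e-01  1.65138957e+00 -4.44089210e-16
  8.86885041e-01  1.08549046e+00]
-20 (690, -100, 260) [-1.60994338e-01  5.72918323e-01  1.48622931e+00 -4.44089210e-16
  1.08244502e+00  1.75886784e+00]
-20 (642, -76, 180) [-1.36240015e-01  6.03318047e-01  1.65138957e+00 -4.44089210e-16
  8.86885041e-01  1.78362216e+00]
```

```bash
python3 - <<'E'
from h import *
set_gripper(0)
env.reach((680,-105,270),q(200))
s=env.read_state(); im=viewer.camera("wrist"); cv2.imwrite("pics/w1.png",im)
np.savez("w1.npz",T=wristT(s)); print(s["time_s"],s["tool_pos"],s["width"],s["force"])
E
```

```text
4.5667 [ 680.08526912 -104.20508647  270.05228845] 0.1523606970333124 [-1.33861719  0.6259578  -0.05987713]
```

View pics/w1.png

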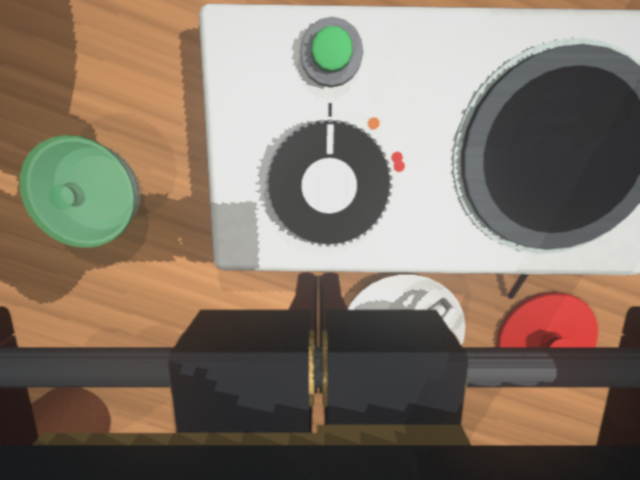

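This wrist picture is nearly overhead. It shows the hub at (329,185), the pointer up at the black bar (330,110), the orange dot at (374,123) and the button at (332,48). The tips are closed and clear of everything.

```bash
python3 - <<'E'
from h import *
im=cv2.imread("pics/w1.png"); T=np.load("w1.npz")["T"]; p=viewer.camera_params("wrist")
H,S,V=cv2.split(cv2.cvtColor(im,cv2.COLOR_BGR2HSV))
def near(c,r):
    m=np.zeros(H.shape,np.uint8); cv2.circle(m,c,r,1,-1); return m>0
k=cv2.getStructuringElement(cv2.MORPH_ELLIPSE,(13,13))
hub=cv2.morphologyEx(((V>140)&near((329,186),40)).astype(np.uint8),cv2.MORPH_OPEN,k)
for nm,m,z in(("hub",hub,77),("btn",(H>45)&(H<80)&(S>100)&near((332,48),30),81.5),("dot",(H<20)&(S>90)&near((374,123),10),60),("bar",(V<120)&near((330,109),9),60),("ptr",(V>140)&near((330,138),13),77)):
    print(nm,[(b[0],b[1][4],onz(p,*b[0],z,T).round(1)) for b in blobs(m,10)])
E
```

```text
hub [([328.81, 185.11], 2450, array([ 641.9, -109.6,   77. ]))]
btn [([331.71, 47.99], 1366, array([ 557. , -139.4,   81.5]))]
dot [([373.22, 122.88], 98, array([589.2, -93.6,  60. ]))]
bar [([329.5, 109.5], 24, array([ 591.5, -127.3,   60. ]))]
ptr [([329.85, 137.8], 173, array([ 610.5, -120.5,   77. ]))]
```

Camera estimates agree: dial axis (641.9, −109.6), yaw about 19.3°. Next, press and drag.

```bash
cat >> h.py <<'E'
D=np.array([641.9,-109.6]); YAW=19.3
def tip(r,a,z): # a deg world
    return [D[0]+r*np.cos(np.radians(a)),D[1]+r*np.sin(np.radians(a)),z]
E
python3 - <<'E'
from h import *
A=90+YAW; r=33
env.reach(tip(r,A,185),q(A+90)); env.hold(0.3)
f0=env.read_state()["force"]
hit=env.move_l(tip(r,A,153.5),rate=12,f_stop=4.0)
env.hold(0.2)
s=env.read_state(); print(hit,s["time_s"],s["tool_pos"],(s["force"]-f0).round(2))
im=viewer.camera("wrist"); cv2.imwrite("pics/w2.png",im)
E
```

```text
True 7.8167 [630.93150204 -78.41532098 155.20908002] [0.2  0.07 3.48]
```

View pics/w2.png

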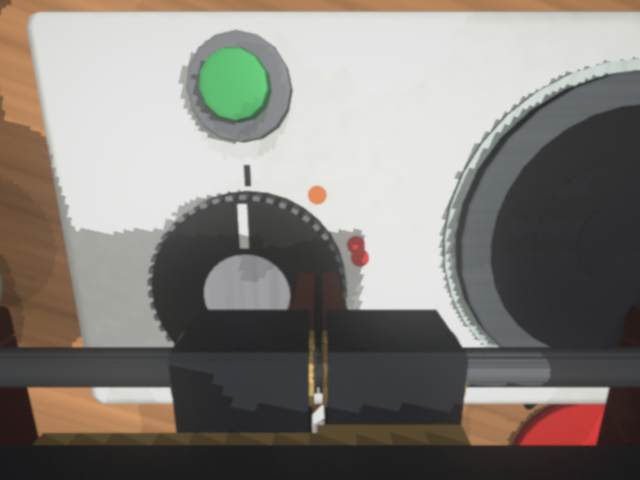

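The fingertip rests on the dial's outer part with 3.5 N and 1.8 mm of give. The pointer at (243,227) is still at the bar (247,175). Now drag.

```bash
python3 - <<'E'
from h import *
A=90+YAW; r=33
s=env.read_state(); print(s["time_s"],s["force"].round(2))
z=154.6
for i,d in enumerate((0,7,14,21,28)):
    env.move_l(tip(r,A-d,z),rot=q(A+90-d),rate=20)
    s=env.read_state(); print(d,round(s["time_s"],2),s["tool_pos"].round(1),s["force"].round(2),s["wrist_torque"].round(3))
im=viewer.camera("wrist"); cv2.imwrite("pics/w3.png",im)
E
```

```text
7.8667 [ 0.6  -0.18  2.89]
0 8.12 [630.9 -78.4 154.6] [-0.29  0.13  4.2 ] [0.068 0.06  0.032]
7 8.47 [634.6 -77.3 154.5] [-1.06 -0.1   4.22] [-0.002  0.258 -0.041]
14 8.82 [639.  -76.7 154.7] [-0.86  0.19  4.1 ] [ 0.087  0.034 -0.02 ]
21 9.17 [643.  -76.6 154.8] [-0.04  0.59  4.4 ] [ 0.101  0.054 -0.017]
28 9.52 [647.3 -77.  154.7] [ 2.4  -0.48  2.18] [ 0.02  -0.329  0.022]
```

View pics/w3.png

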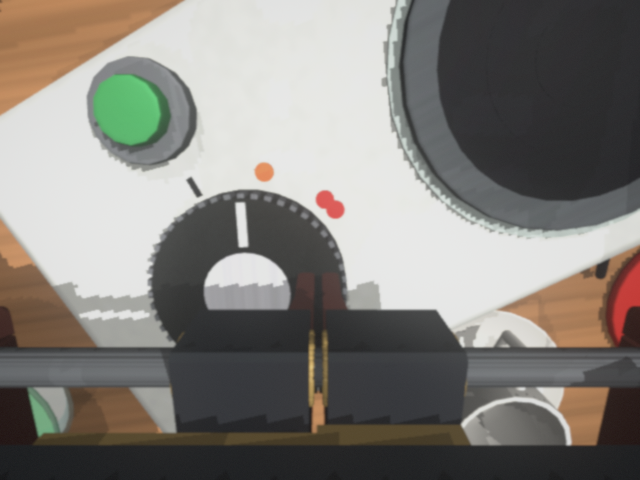

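The pointer has kept its place in the tool frame at (241,225), so the dial followed without slip to about 28°, past the hump and near the orange dot. A few degrees more, then lift.

```bash
python3 - <<'E'
from h import *
A=90+YAW; r=33
env.move_l(tip(r,A-34,154.7),rot=q(A+90-34),rate=15)
env.hold(0.2)
env.move_l(tip(r,A-34,190),rate=40)
env.hold(0.4)
env.reach((680,-105,270),q(200))
env.hold(0.2)
s=env.read_state(); im=viewer.camera("wrist"); cv2.imwrite("pics/w4.png",im); T=wristT(s); p=viewer.camera_params("wrist")
print(s["time_s"],s["force"].round(2))
H,S,V=cv2.split(cv2.cvtColor(im,cv2.COLOR_BGR2HSV))
u,v=map(int,proj(p,[*D,77],T)); m=np.zeros(H.shape,np.uint8); cv2.circle(m,(u,v),56,1,-1); cv2.circle(m,(u,v),33,0,-1)
for b in blobs((V>140)&(m>0),10):
    P=onz(p,*b[0],77,T); a=np.degrees(np.arctan2(P[1]-D[1],P[0]-D[0])); print(b,P.round(1),'dial deg cw',(180+YAW-a)%360)
E
```

```text
12.4417 [-0.62  0.14 -0.12]
([355.24, 152.04], [346, 142, 19, 22, 161]) [ 612.2 -100.4   77. ] dial deg cw 36.45826632593585
```

View pics/w4.png

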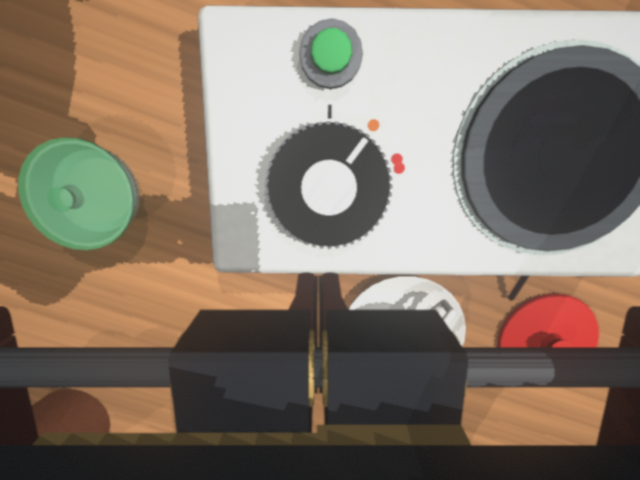

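The pointer is at (355,152), measured at 36.5° clockwise, so it is clicked in at the orange dot. Now the button.

```bash
python3 - <<'E'
from h import *
B=tip(-91,YAW,0)[:2]; B=[B[0]+.5,B[1]]; print(B)
env.reach([*B,195],q(200)); env.hold(0.3)
f0=env.read_state()["force"]
env.move_l([*B,168],rate=40)
hit=env.move_l([*B,154],rate=12,f_stop=9.0)
s=env.read_state(); print(hit,s["time_s"],s["tool_pos"].round(1),(s["force"]-f0).round(2))
env.hold(0.3)
s=env.read_state(); print(hit,s["time_s"],s["tool_pos"].round(1),(s["force"]-f0).round(2))
cv2.imwrite("pics/s5.png",viewer.camera("side"))
env.move_l([*B,200],rate=40)
env.reach((640,-105,300),q(200)); env.hold(0.3)
s=env.read_state(); print(s["time_s"],s["force"].round(2))
env.reach((680,-105,270),q(200)); env.hold(0.2)
cv2.imwrite("pics/w5.png",viewer.camera("wrist")); cv2.imwrite("pics/sc5.png",viewer.camera("scene"))
E
```

```text
[np.float64(556.5141134059261), np.float64(-139.6768097369033)]
True 15.1917 [ 556.6 -139.7  156.4] [-1.19  0.78  6.  ]
True 15.4917 [ 556.6 -139.7  156.4] [-1.66  0.56  7.16]
17.6917 [-0.23  0.07  0.28]
```

View pics/s5.png

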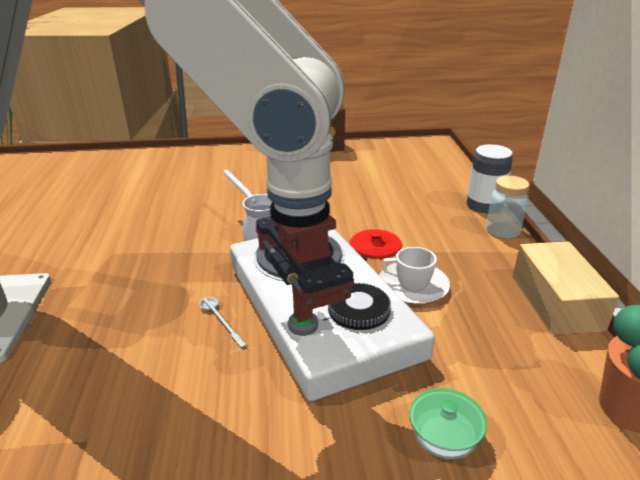

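View pics/w5.png

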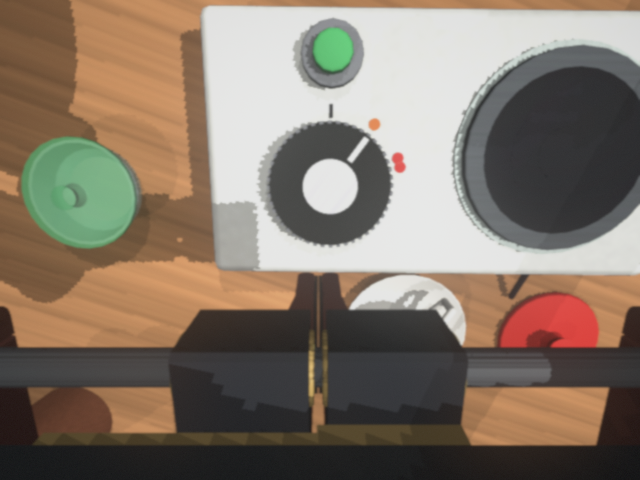

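View pics/sc5.png

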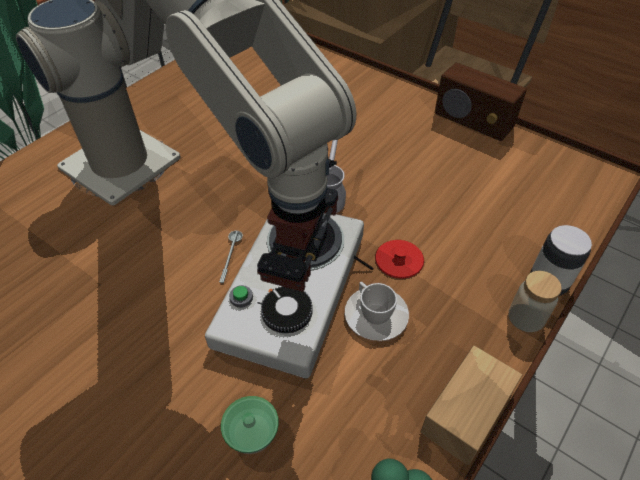

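The pictures show the dial still at the orange dot, with the pointer at (357,150), the button up and everything standing where it was. The press reached about 5.6 mm at 7 N. There is plenty of time left, so I press once more, firmer, to confirm the hard stop.

```bash
python3 - <<'E'
from h import *
B=[556.5,-139.7]
env.reach([*B,195],q(200)); env.hold(0.3)
f0=env.read_state()["force"]
env.move_l([*B,168],rate=40)
hit=env.move_l([*B,152],rate=10,f_stop=18.0)
env.hold(0.3)
s=env.read_state(); print(hit,s["time_s"],s["tool_pos"].round(1),(s["force"]-f0).round(2))
env.move_l([*B,200],rate=40)
env.reach((680,-105,270),q(200)); env.hold(0.3)
s=env.read_state(); im=viewer.camera("wrist"); cv2.imwrite("pics/w6.png",im); T=wristT(s); p=viewer.camera_params("wrist")
print(s["time_s"],s["force"].round(2))
H,S,V=cv2.split(cv2.cvtColor(im,cv2.COLOR_BGR2HSV))
u,v=map(int,proj(p,[*D,77],T)); m=np.zeros(H.shape,np.uint8); cv2.circle(m,(u,v),56,1,-1); cv2.circle(m,(u,v),33,0,-1)
for b in blobs((V>140)&(m>0),10):
    P=onz(p,*b[0],77,T); a=np.degrees(np.arctan2(P[1]-D[1],P[0]-D[0])); print(b,P.round(1),'dial deg cw',(180+YAW-a)%360)
g=np.zeros(H.shape,np.uint8); cv2.circle(g,(332,48),30,1,-1)
for f in ("w1","w6"):
    h2,s2,_=cv2.split(cv2.cvtColor(cv2.imread(f"pics/{f}.png"),cv2.COLOR_BGR2HSV)); print(f,blobs((h2>45)&(h2<80)&(s2>100)&(g>0),10))
E
```

```text
True 21.5333 [ 556.5 -139.7  156.3] [-1.44  0.26  6.66]
23.725 [ 0.53 -0.3   0.07]
([356.66, 152.16], [348, 142, 19, 22, 160]) [ 611.7 -100.3   77. ] dial deg cw 36.377096683950725
w1 [([331.71, 47.99], [312, 27, 40, 43, 1366])]
w6 [([332.43, 50.76], [313, 30, 40, 43, 1358])]
```

View pics/w6.png

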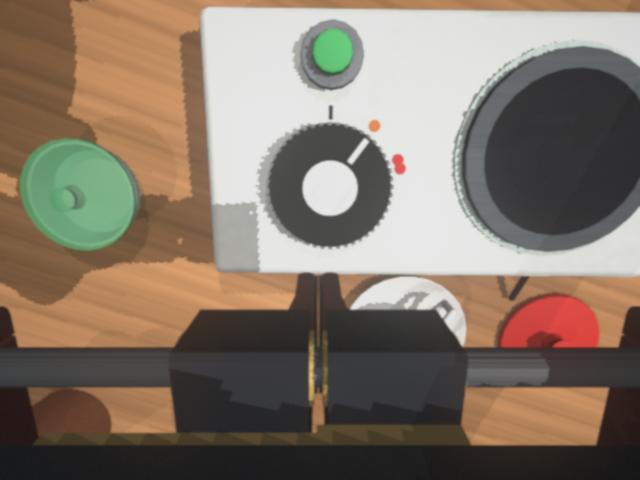

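Even with an 18 N threshold the arm stopped at the same depth, tip at 76.3 mm, which confirms a hard stop. The last picture shows the dial at the orange dot (36.4°), the button up at (332,51) and the arm clear.

```bash
python3 -c "
from station import workorder; workorder.sign_off()"
```

```text
the job is handed in; nothing more can be done
```

The dial is clicked in at the orange dot, and the start button was pressed to its hard stop and came back up. The job is handed in, at about 24 s of the 51 s allowed; no verdict was reported.

- **Dial:** I laid the closed fingertips on the dial's outer part at 3–4 N and dragged it 34° clockwise; it followed without visible slip. After the lift it settled in the detent, with the pointer measured at 36.4–36.5° (0.635 rad, target 0.628).
- **Button:** I pressed it twice; the second press was only to confirm the stop. Both stopped at the same depth, tip at about 76.3 mm, or roughly 5.6 mm of travel. The force there read about 7 N.
- **Final picture:** The button shows at the same size and within 3 px of its first position. The force on the tool is near zero with the arm clear.
- **Bystanders:** The coffee things looked unmoved in the pictures. I judged that by eye and did not measure it; the cezve was partly hidden behind the arm.

One thing disagreed: on the second press the force stop was set to 18 N, but the force read just after a 0.3 s hold was only 6.7 N. The identical depth on both presses is why I take it as the hard stop.

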